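Fetch the shot glass from behind the empties

TASK

Lift the three green bottles out of the bin and stand them all on the black mat, then take the frosted shot glass out of the bin and stand it in the middle of the saucer. Finally put every bottle back in the bin, upright on the same spot where it stood at the start (mind which colour was where). Set the glassware down gently, tip nothing over, and do not shift the tin lid, the tumbler or the can.

Things in the scene. Friction and masses are not known exactly. Their poses are not given: they have to be found in the camera images.
- bottle_red_mid (a point): Empty green glass bottle with red stopper and red label band. Round: diameter 60 up to 105 above its base, tapering to 135, straight neck of diameter 28 from 135 to 178, stopper of diameter 29 up to the top at 192; 0.2 kg. The point is on the axis, 96 above the base (mid-neck is 61 above it); z is up. Starts upright on the bin's floor, close to the shot glass.
- bottle_white_mid (a point): Empty green glass bottle with white stopper and white label band. Round: diameter 60 up to 105 above its base, tapering to 135, straight neck of diameter 28 from 135 to 178, stopper of diameter 29 up to the top at 192; 0.2 kg. The point is on the axis, 96 above the base (mid-neck is 61 above it); z is up. Starts upright on the bin's floor, close to the shot glass.
- bottle_yellow_mid (a point): Empty green glass bottle with yellow stopper and yellow label band. Round: diameter 60 up to 105 above its base, tapering to 135, straight neck of diameter 28 from 135 to 178, stopper of diameter 29 up to the top at 192; 0.2 kg. The point is on the axis, 96 above the base (mid-neck is 61 above it); z is up. Starts upright on the bin's floor, close to the shot glass.
- shot_mid (a point): Frosted, bluish white shot glass, 60 high, diameter 46 at the rim, 40 at the foot, wall 4, 0.12 kg. The point is on its axis half-way up, 30 above its base. It starts upright on the bin's floor, with a bottle on its left, one on its right and one on the robot's side, axes about 66 apart.
- saucer: White porcelain saucer with a blue round patch in the middle and a chipped rim: diameter 140, rim 16 high, flat inside out to a radius of 42; loose, 0.25 kg. Origin at the centre of its underside, its inner floor is 6 above it; z up. It and the mat stand on opposite sides of the bin, either way round.
- mat: Black rubber mat with two grey edge stripes, fixed, 270 along its x, 160 along its y, 4 thick; room for the three bottles in a row along x. Origin at the centre of its underside.
- bin: Grey tilting bin, latched upright so that it does not move, open on top: outside 190 along its x and 230 along its y, walls 5 thick, rim 60 above the shelf, inner floor 13 above the shelf. On its sides short steel cheeks with pivot pins stand out by 8. Origin on the shelf under its centre; its front (-x) faces the robot.
- tin_lid: Dented round tin lid lying flat near the front of the bin, diameter 80, 10 thick, loose. Origin at the centre of its underside. A square stack of coasters (85 wide, 20 high, fixed) lies beside it. Leave alone.
- tumbler_mid (a point): Clear bluish tumbler, diameter 72, 85 high, loose, beyond the mat or saucer. The point is half-way up on its axis. Leave alone.
- can_mid (a point): Blue drinks can, diameter 66, 115 high, loose, beyond the mat or saucer. The point is half-way up on its axis. Leave alone.
Things that resemble listed ones, but are neither listed nor needed, are in the scene too. Leave any orange or purple look-alike of the part that bears bottle_white_mid alone. Leave any blue look-alike of the part that bears bottle_yellow_mid alone.

How it is judged:
By the outcome, as a careful person would: the job done as asked, in the order asked, and still so for the second after the job is handed in, with the robot touching nothing.
It also fails if it takes over 144 s, if anything falls off the work surface, if the arm or the gripper's body presses on something with over 40 N, if the wrist force passes 120 N, or if a joint passes its speed limit or range.

ROBOT

A 6-joint arm with a two-finger parallel gripper is mounted at the origin on the work surface. World frame = base frame: x ahead of the robot, y to its left, z up, the work surface at z = 0. Lengths are in m, angles in rad, forces in N, time in s.
With the tool pointing down it reaches from about 0.35 to 0.775 m from the base axis. Payload 5.5 kg.
Tool frame: the origin (TCP) lies on the centre line of the jaws, within the pads' length; the fingertips stand 11 mm ahead of it and the grasp point (between the pads) lies 8 mm behind it (env.tip_reach is the distance from the TCP to the fingertips, in m); z points along the fingers, x is the direction in which the jaws open and shut, and the axes are right-handed (so a half turn about z gives the same grasp; the last joint's range is limited). The gripper opens to 85 mm and grips with 20 to 120 N. Pads are 22 mm wide; open, the fingers measure 114 mm over their backs; the gripper's body (76 mm by 85 mm) begins 54 mm behind the grasp point. The pads swing forward as they close: fully open they stand 13 mm farther back than shut.
Start: joints at [1.185, 0.313, 0.046, 1.304, 0, 1.431], TCP at [0.14, 0.558, 0.242] pointing down, gripper open.
Joint ranges: [-2.76, 2.76], [-0.86, 1.69], [-1.03, 1.26], [-2.2, 2.34], [-1.47, 1.5], [-3.14, 3.14]. Speed limits (rad/s): [2.57, 2.57, 3.14, 3.14, 3.14, 3.14].

INTERFACE

Orientations are given as a unit quaternion [w, x, y, z].
In Python, from workcell import env gives the robot as it stands.
- The arm moves only by the tool carry_out, never from a script. Its argument "moves" is one flat list of numbers, 7 for each row, row after row: the gripper command: -1 is shut, 1 is fully open, values between are in proportion, then the shift along the tool's x, y, z in m, then the turn, a rotation vector about the tool's x, y, z in degrees. A call has exactly 5 rows; each row shifts and turns the pose as measured when the row begins, along the tool's axes as they then stand; what a row does not reach is not made up. A row lasts 1/8 s, in which the tool goes at most 62.5 mm and 10.7 degrees, less where a joint would pass 70% of its speed; a pose out of reach is approached as far as the arm can. A call is refused whole if a number of a shift passes 0.0625 or a number of a turn 10.7, either way. A call with a gripper value outside its range is refused whole. The fingers move at their own pace and stop on an object; "squeeze" is the grip in N (left out, the last holds). Time passes only in rows, so rows that do not move let the fingers close, or fill a call up. It gives the time, the measured TCP pose, the force and the opening at its end, in the units of the state.
- env.get_state(): the state, without advancing time (a new reading comes with each control period).
- env.read_camera(name): name is "scene" or "top"; returns the picture (400x640x3 uint8, red, green, blue); there is no depth.
- env.calibration(name): a dict with "camera_matrix" (3x3 intrinsics, pixels), "rvec" (rotation vector, rad) and "tvec" (3), from world to camera coordinates, as OpenCV has them. Camera axes: x right, y down, z forward; pixel columns grow to the right and rows downward; lengths in m; the calibration is good to about 2 mm. A picture is of the moment at which its call begins. calibration takes no time and is no camera call.
- env.hand_in(): hands the job in, once; it reports no verdict.
The state is a dict: "clock": time; "joint_pos": joint angles; "qvel": joint speeds; "tau": joint torques, N m; "tcp_pos": TCP position; "orientation": TCP orientation; "wrist_force": force on the tool from outside, world axes, zero at the start; "ft_torque": the same for the moment, N m; "finger_gap": finger opening in m.
Only numpy, scipy, OpenCV 4.12 (cv2) and the standard library are available. Lean on these libraries where they do the work, as an engineer would, in place of code of your own. Each camera call takes 0.05 s, during which the arm holds its last target. There are 200 camera calls.

## Working session

There is one attempt and no reset: what is moved stays moved. The work goes in short steps, Python scripts to look and compute and a tool call to move; the robot and the scene stay as the last step left them, time stands still between calls to the robot, and variables do not carry over. Pictures are saved under pics/ and viewed, about 12 in all and at most 16, crops included, and the job is handed in when it is done.

Besides the shell and the picture viewer there is one more tool, called after "Emit:" as name(argument=value, ...) on one line, values as JSON. carry_out: Moves the arm, as the interface text tells. Its arguments: {"type":"object","properties":{"moves":{"type":"array"},"squeeze":{"type":"number"}},"required":["moves"]}

```bash
mkdir -p pics; ls
cat > h.py <<'E'
import cv2,numpy as np
from workcell import env
def snap(cam,name,crop=None,scale=1):
    im=env.read_camera(cam); np.save('pics/'+name+'.npy',im)
    if crop: x0,y0,x1,y1=crop; im=im[y0:y1,x0:x1]
    im=cv2.resize(im,None,fx=scale,fy=scale,interpolation=cv2.INTER_CUBIC)
    cv2.imwrite('pics/'+name+'.png',im[:,:,::-1])
def cal(cam):
    c=env.calibration(cam); K=np.array(c['camera_matrix']);R=cv2.Rodrigues(np.array(c['rvec'],float))[0];t=np.array(c['tvec'],float).ravel();return K,R,t
def ray(cam,u,v,z):
    K,R,t=cal(cam); d=R.T@np.linalg.inv(K)@[u,v,1]; o=-R.T@t; return o+d*(z-o[2])/d[2]
def proj(cam,p):
    K,R,t=cal(cam); q=K@(R@np.array(p,float)+t); return q[:2]/q[2]
E
python3 - <<'E'
from h import *
snap('top','t0',None,1.25); snap('scene','s0',None,1.25)
print(env.get_state())
for c in('top','scene'):
    K,R,t=cal(c);print(c,K,R.T@-t)
E
```

```text
pics
{'clock': 0.1, 'joint_pos': array([1.18541426e+00, 3.13915671e-01, 4.50825600e-02, 1.30360006e+00,
       5.02233793e-06, 1.43120798e+00]), 'qvel': array([ 0.00035992, -0.00219324,  0.0054115 , -0.00080619,  0.00055941,
       -0.00075411]), 'tau': array([ 3.61070473e-03, -4.81725383e+01,  2.99243778e+01,  1.27385659e-02,
       -7.50637423e-05,  2.35513829e-05]), 'tcp_pos': array([0.13974626, 0.55730418, 0.24149941]), 'orientation': array([ 4.06548990e-04,  7.88455907e-01,  6.15090735e-01, -7.10308423e-04]), 'wrist_force': array([ 0.46910195,  0.76244091, -0.28199455]), 'ft_torque': array([ 0.00108587, -0.00791096, -0.06402054]), 'finger_gap': 0.08530423141057594}
top [[367.50486681   0.         317.5509439 ]
 [  0.         367.50486681 195.45986182]
 [  0.           0.           1.        ]] [0.46613815 0.01354195 0.91108902]
scene [[412.01982205   0.         313.97912953]
 [  0.         412.01982205 195.02356259]
 [  0.           0.           1.        ]] [ 0.99185399 -0.21781882  0.78880918]
```

View pics/t0.png

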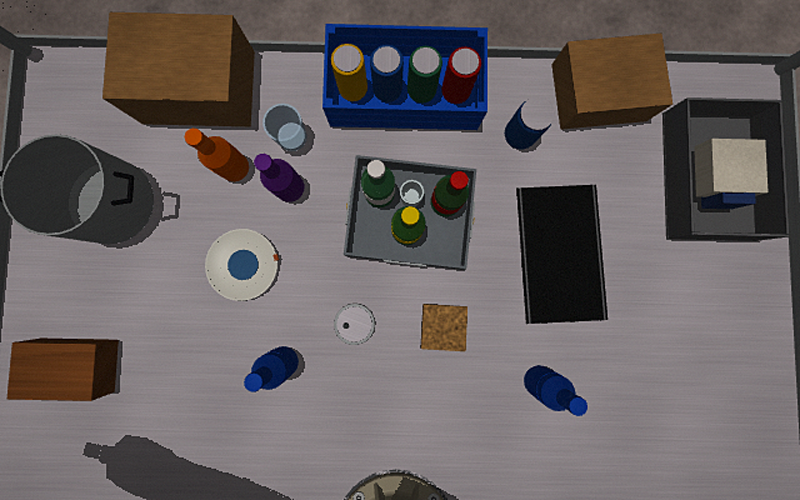

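View pics/s0.png

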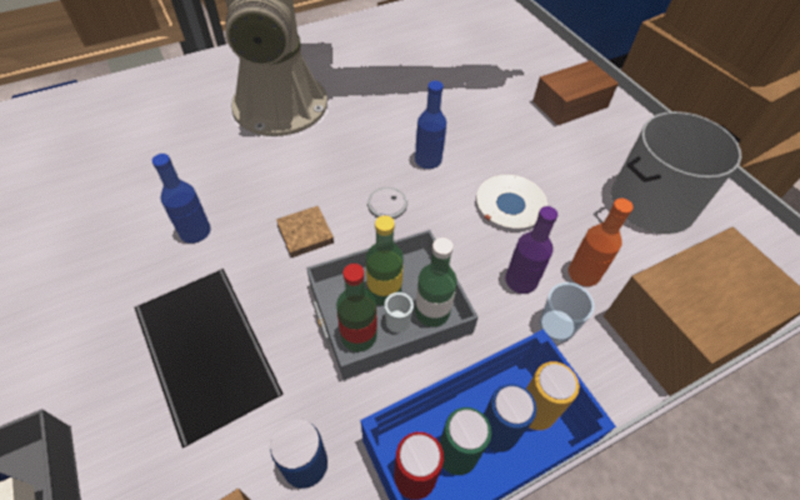

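The top view shows the bin with its stoppers white (375,168), red (459,180) and yellow (410,215), and the shot glass at (412,191). The saucer is at (242,265), left of the bin, and the mat at (562,254), right of it. Blue, orange and purple bottles are distractors. I'll enlarge the bin.

Run:
```python
from h import *
im=np.load('pics/t0.npy'); a=cv2.resize(im[115:225,270:390],None,fx=6.5,fy=5.4,interpolation=cv2.INTER_CUBIC)
a=cv2.resize(im[118:222,270:390],None,fx=5.7,fy=5.7,interpolation=cv2.INTER_CUBIC);cv2.imwrite('pics/c1.png',a[:,:,::-1])
im=np.load('pics/s0.npy'); a=cv2.resize(im[165:305,240:385],None,fx=4.2,fy=4.2,interpolation=cv2.INTER_CUBIC);cv2.imwrite('pics/c2.png',a[:,:,::-1])
```

```text
(no output)
```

View pics/c1.png

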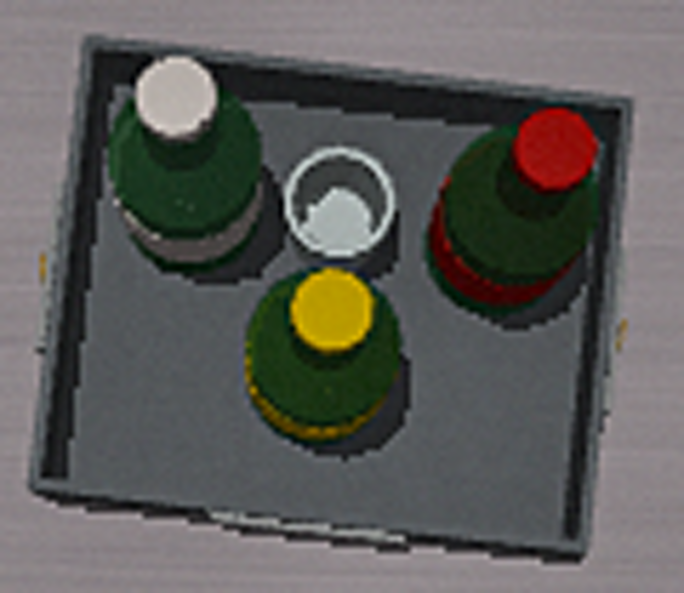

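View pics/c2.png

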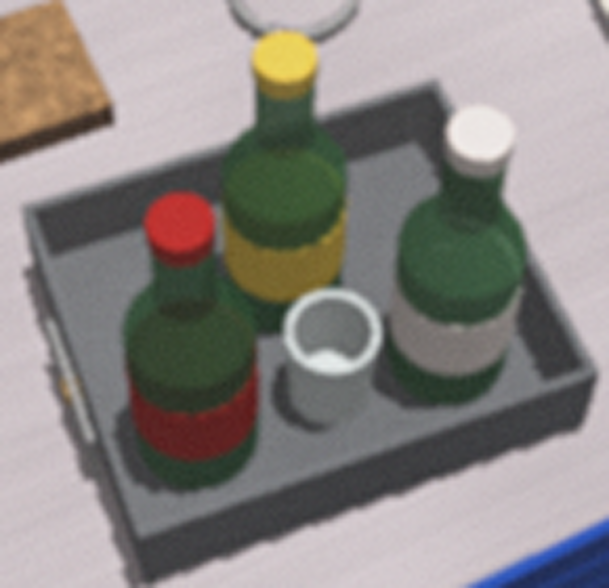

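Top crop: stopper tops are white (176,96), red (556,149), yellow (333,310), and the glass rim is (339,202). Scene crop: white (481,133), red (180,222), yellow (285,57), rim (333,332). Next I'll compute positions and cross-check the two cameras.

```bash
cat >> h.py <<'E'
def tri(a,b):
    A=[];B=[]
    for cam,(u,v) in(('top',a),('scene',b)):
        K,R,t=cal(cam);d=R.T@np.linalg.inv(K)@[u,v,1];d/=np.linalg.norm(d);o=-R.T@t;P=np.eye(3)-np.outer(d,d);A.append(P);B.append(P@o)
    return np.linalg.solve(sum(A),sum(B))
E
python3 - <<'E'
from h import *
np.set_printoptions(precision=4,suppress=True)
f1=lambda p:(270-.5+(p[0]+.5)/5.7,118-.5+(p[1]+.5)/5.7)
f2=lambda p:(240-.5+(p[0]+.5)/4.2,165-.5+(p[1]+.5)/4.2)
P={}
for n,a,b,z in(('W',(176,96),(481,133),.205),('R',(556,149),(180,222),.205),('Y',(333,310),(285,57),.205),('G',(339,202),(333,332),.073)):
    p=ray('top',*f1(a),z);q=ray('scene',*f2(b),z);P[n]=(p+q)/2;print(n,p[:2],q[:2],tri(f1(a),f2(b)))
for n in'WRY':print(n,np.linalg.norm((P[n]-P['G'])[:2]))
# bin rim corners (top)
c=[ray('top',*f1(a),.06)[:2] for a in((87,40),(631,100),(583,555),(33,490))];print('bin',np.array(c),np.mean(c,0),[np.linalg.norm(c[i]-c[i-1]) for i in range(4)])
g=lambda x,y:((x+.5)/1.25-.5,(y+.5)/1.25-.5)
m=[ray('top',*g(*a),.004)[:2] for a in((517,188),(596,185),(607,320),(527,323))];print('mat',np.array(m),np.mean(m,0),[np.linalg.norm(m[i]-m[i-1]) for i in range(4)])
# saucer & its patch
s=[ray('top',*g(*a),.016)[:2] for a in((205.5,265),(279,265),(242,229),(242,300))];print('sau',np.array(s))
print('patch',ray('top',*g(243,265),.006)[:2],ray('scene',*g(511,203),.006)[:2])
for n,p in(('lid',(354,324,.01)),('coast',(444,327,.02)),('tumblertop',(282,121,.085)),('blueR',(586,406,.19)),('purple',(263,162,.19)),('blueL',(253,382,.19)),('can',(540,115,.115))):print(n,ray('top',*g(*p[:2]),p[2])[:2])
E
```

```text
W [0.6471 0.045 ] [0.6479 0.045 ] [0.6473 0.0452 0.2042]
R [ 0.6315 -0.0857] [ 0.6328 -0.0859] [ 0.6319 -0.0857  0.2036]
Y [ 0.5741 -0.0102] [ 0.5754 -0.0106] [ 0.5744 -0.0102  0.2036]
G [ 0.6386 -0.0163] [ 0.64   -0.0168] [ 0.639  -0.0163  0.0711]
W 0.062094899785199636
R 0.06962926834458012
Y 0.06478752996603507
bin [[ 0.707   0.0889]
 [ 0.6868 -0.137 ]
 [ 0.498  -0.1185]
 [ 0.5197  0.1056]] [ 0.6029 -0.0153] [np.float64(0.18802434613932342), np.float64(0.2268219755675374), np.float64(0.18970843969086076), np.float64(0.22516148032598624)]
mat [[ 0.6644 -0.2306]
 [ 0.6741 -0.3898]
 [ 0.4056 -0.4069]
 [ 0.3966 -0.2496]] [ 0.5352 -0.3192] [np.float64(0.26845304923081137), np.float64(0.15955881005482359), np.float64(0.2690409374813235), np.float64(0.15750623437579397)]
sau [[0.4965 0.379 ]
 [0.4995 0.2366]
 [0.5683 0.3119]
 [0.4305 0.305 ]]
patch [0.4984 0.3097] [0.4996 0.311 ]
lid [0.3885 0.0882]
coast [ 0.3871 -0.0853]
tumblertop [0.7625 0.2253]
blueR [ 0.2868 -0.2858]
purple [0.6568 0.2258]
blueL [0.3131 0.2253]
can [ 0.7736 -0.2422]
```

Emit:
carry_out(moves=[1,0,0,-0.03,0,0,-7,1,0,0,-0.025,0,0,-7,1,-0.045,0.035,0,0,0,0,1,-0.045,0.035,0,0,0,0,1,-0.045,0.035,0,0,0,0], squeeze=30)

```text
clock: 0.72
tcp_pos: [0.246, 0.4218, 0.295]
orientation: [0.001, 0.702, 0.712, -0.003]
wrist_force: [0.6, 0.1, -0.6]
finger_gap: 0.0852
```

Emit:
carry_out(moves=[1,-0.05,0.038,0,0,0,0,1,-0.05,0.038,0,0,0,0,1,-0.05,0.038,0,0,0,0,1,-0.05,0.038,0,0,0,0,1,-0.05,0.038,0,0,0,0])

```text
clock: 1.35
tcp_pos: [0.4375, 0.1743, 0.2949]
orientation: [0.001, 0.701, 0.713, -0.003]
wrist_force: [0.9, 0.3, -0.8]
finger_gap: 0.0852
```

Emit:
carry_out(moves=[1,-0.05,0.038,0,0,0,0,1,-0.05,0.038,0,0,0,0,1,-0.05,0.038,0,0,0,0,1,-0.025,0.02,0,0,0,0,0.6,0,0,0,0,0,0])

```text
clock: 1.98
tcp_pos: [0.575, -0.0038, 0.2924]
orientation: [-0.0, 0.704, 0.711, -0.004]
wrist_force: [-0.6, 0.0, -0.8]
finger_gap: 0.0696
```

Emit:
carry_out(moves=[0.6,-0.0065,0,0.015,0,0,0,0.6,0,0,0.035,0,0,0,0.6,0,0,0.035,0,0,0,0.6,0,0,0.025,0,0,0,0.6,0,0,0.012,0,0,0])

```text
clock: 2.6
tcp_pos: [0.5698, -0.0076, 0.1642]
orientation: [-0.001, 0.702, 0.713, -0.005]
wrist_force: [0.1, 0.6, 0.1]
finger_gap: 0.0684
```

Emit:
carry_out(moves=[0.6,-0.003,0.005,-0.001,0,0,0,0.6,0,0,0,0,0,0,-1,0,0,0,0,0,0,-1,0,0,0,0,0,0,-1,0,0,0,0,0,0])

```text
clock: 3.22
tcp_pos: [0.5758, -0.0099, 0.1675]
orientation: [-0.0, 0.701, 0.713, -0.004]
wrist_force: [-0.8, -0.7, -2.3]
finger_gap: 0.0278
```

Emit:
carry_out(moves=[-1,0,0,-0.01,0,0,0,-1,0,0,-0.025,0,0,0,-1,0,0,-0.03,0,0,0,-1,0,0,-0.03,0,0,0,-1,0,0,-0.012,0,0,0])

```text
clock: 3.85
tcp_pos: [0.5752, -0.0093, 0.2779]
orientation: [-0.001, 0.701, 0.713, -0.005]
wrist_force: [0.6, -0.4, -1.9]
finger_gap: 0.0275
```

Emit:
carry_out(moves=[-1,-0.015,-0.006,0,0,0,0,-1,-0.03,-0.012,0,0,0,0,-1,-0.04,-0.016,0,0,0,0,-1,-0.04,-0.016,0,0,0,0,-1,-0.04,-0.016,0,0,0,0])

```text
clock: 4.47
tcp_pos: [0.5078, -0.18, 0.2744]
orientation: [-0.004, 0.699, 0.715, -0.007]
wrist_force: [0.9, 0.2, -2.4]
finger_gap: 0.0275
```

Emit:
carry_out(moves=[-1,-0.04,-0.016,0,0,0,0,-1,-0.04,-0.016,0,0,0,0,-1,-0.035,-0.014,0,0,0,0,-1,-0.025,-0.01,0,0,0,0,-1,-0.01,-0.003,0,0,0,0])

```text
clock: 5.1
tcp_pos: [0.442, -0.3394, 0.268]
orientation: [-0.01, 0.702, 0.712, -0.008]
wrist_force: [0.2, -0.2, -1.9]
finger_gap: 0.0274
```

Emit:
carry_out(moves=[-1,0.014,0.008,0,-1.5,-0.2,0.8,-1,0,0,0.025,0,0,0,-1,0,0,0.035,0,0,0,-1,0,0,0.025,0,0,0,-1,0,0,0.01,0,0,0])

```text
clock: 5.72
tcp_pos: [0.4505, -0.3193, 0.1692]
orientation: [0.0, 0.706, 0.708, 0.002]
wrist_force: [-0.2, -0.2, -1.2]
finger_gap: 0.0277
```

Emit:
carry_out(moves=[-1,0,0,0.005,0,0,0,-1,0,0,0.002,0,0,0,-1,0,0,0.001,0,0,0,-1,0,0,0,0,0,0,-1,0,0,0,0,0,0])

```text
clock: 6.35
tcp_pos: [0.4521, -0.3187, 0.1633]
orientation: [0.002, 0.706, 0.708, 0.002]
wrist_force: [0.2, 0.0, -1.4]
finger_gap: 0.0274
```

Emit:
carry_out(moves=[-1,0,0,0.002,0,0,0,-1,0,0,0.0015,0,0,0,-1,0,0,0.001,0,0,0,-1,0,0,0,0,0,0,-1,0,0,0,0,0,0])

```text
clock: 6.98
tcp_pos: [0.4521, -0.319, 0.1587]
orientation: [0.002, 0.706, 0.708, 0.002]
wrist_force: [0.2, -0.5, -1.4]
finger_gap: 0.0277
```

Emit:
carry_out(moves=[-1,0,0,0.001,0,0,0,-1,0,0,0.0005,0,0,0,-1,0,0,0.0005,0,0,0,-1,0,0,0,0,0,0,-1,0,0,0,0,0,0])

```text
clock: 7.6
tcp_pos: [0.4528, -0.3191, 0.1585]
orientation: [0.004, 0.706, 0.708, 0.003]
wrist_force: [-0.8, 1.5, 2.5]
finger_gap: 0.0275
```

Emit:
carry_out(moves=[0,0,0,0,0,0,0,0.6,0,0,0,0,0,0,0.6,0,0,0,0,0,0,0.6,0,0,-0.02,0,0,0,0.6,0,0,-0.03,0,0,0])

```text
clock: 8.22
tcp_pos: [0.451, -0.3182, 0.2059]
orientation: [0.001, 0.706, 0.708, 0.002]
wrist_force: [0.5, 0.4, 0.3]
finger_gap: 0.0684
```

Emit:
carry_out(moves=[0.6,0,0,-0.03,0.6,0.1,0,0.6,0,0,-0.03,0,0,0,0.6,0.035,0.03,0,0,0,0,0.6,0.05,0.04,0,0,0,0,0.6,0.05,0.04,0,0,0,0])

```text
clock: 8.85
tcp_pos: [0.5622, -0.1868, 0.2705]
orientation: [-0.0, 0.71, 0.705, -0.001]
wrist_force: [-0.1, -0.9, 0.4]
finger_gap: 0.0681
```

Emit:
carry_out(moves=[0.6,0.05,0.035,0,0,0,0,0.6,0.04,0.03,0,0,0,0,0.6,0,0,0,0,0,0,0.6,0,0,0,0,0,0,0.6,0,0,0,0,0,0])

```text
clock: 9.48
tcp_pos: [0.6313, -0.0915, 0.2689]
orientation: [-0.0, 0.708, 0.706, -0.001]
wrist_force: [-0.0, -0.1, -0.3]
finger_gap: 0.0685
```

Run:
```python
from h import *
snap('scene','s1',None,1.25)
```

```text
(no output)
```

View pics/s1.png

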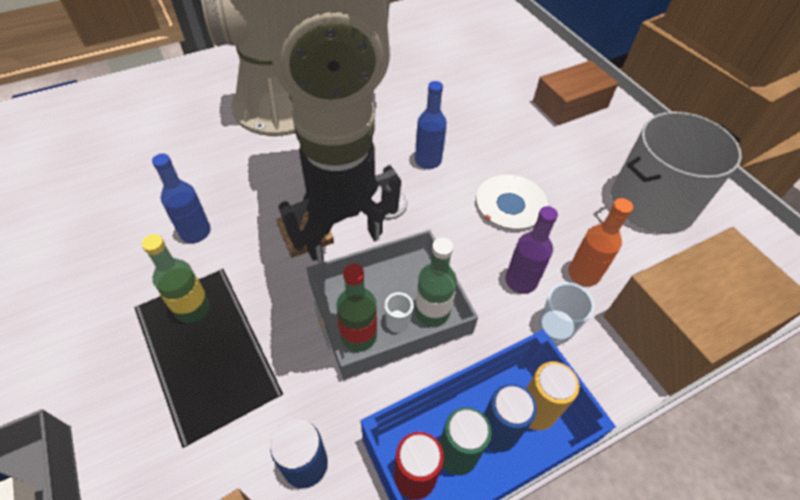

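Yellow stands upright on the mat, stopper at (152,243), and the open jaws are above red. Now the red pick.

Emit:
carry_out(moves=[0.6,0.0055,0.001,0.01,0,0,0,0.6,0,0.001,0.03,0,0,0,0.6,0,0.001,0.03,0,0,0,0.6,0,0.001,0.02,0,0,0,0.6,0,0,0.007,0,0,0])

```text
clock: 10.15
tcp_pos: [0.6335, -0.0895, 0.1688]
orientation: [0.0, 0.71, 0.704, -0.0]
wrist_force: [-0.8, -0.5, 0.6]
finger_gap: 0.0681
```

Emit:
carry_out(moves=[0.6,0.003,-0.0015,0.001,0,0,0,0.6,0,0,0,0,0,0,-1,0,0,0,0,0,0,-1,0,0,0,0,0,0,-1,0,0,0,0,0,0])

```text
clock: 10.78
tcp_pos: [0.6327, -0.0869, 0.1701]
orientation: [0.002, 0.711, 0.704, 0.0]
wrist_force: [0.3, 0.0, -2.2]
finger_gap: 0.0274
```

Emit:
carry_out(moves=[-1,0,0,-0.01,0,0,0,-1,0,0,-0.025,0,0,0,-1,0,0,-0.03,0,0,0,-1,0,0,-0.03,0,0,0,-1,0,0,-0.012,0,0,0])

```text
clock: 11.4
tcp_pos: [0.6311, -0.0864, 0.2798]
orientation: [-0.0, 0.711, 0.704, -0.001]
wrist_force: [0.2, -0.2, -1.6]
finger_gap: 0.0275
```

Emit:
carry_out(moves=[-1,-0.012,-0.005,0,0,0,0,-1,-0.025,-0.011,0,0,0,0,-1,-0.035,-0.015,0,0,0,0,-1,-0.04,-0.017,0,0,0,0,-1,-0.04,-0.017,0,0,0,0])

```text
clock: 12.02
tcp_pos: [0.5613, -0.241, 0.2746]
orientation: [-0.003, 0.709, 0.705, -0.002]
wrist_force: [-0.3, -0.4, -2.1]
finger_gap: 0.0281
```

Emit:
carry_out(moves=[-1,-0.035,-0.015,0,0,0,0,-1,-0.025,-0.01,0,0,0,0,-1,-0.01,-0.004,0,0,0,0,-1,0,0,0,0,0,0,-1,0,0,0,0,0,0])

```text
clock: 12.65
tcp_pos: [0.5256, -0.3158, 0.2682]
orientation: [-0.008, 0.711, 0.703, -0.003]
wrist_force: [-0.2, 0.1, -1.4]
finger_gap: 0.0277
```

Emit:
carry_out(moves=[-1,-0.003,0.011,0,-0.9,-0.4,-0.5,-1,0,0,0.025,0,0,0,-1,0,0,0.035,0,0,0,-1,0,0,0.025,0,0,0,-1,0,0,0.01,0,0,0])

```text
clock: 13.28
tcp_pos: [0.5438, -0.3158, 0.1728]
orientation: [0.005, 0.704, 0.71, 0.002]
wrist_force: [0.1, -0.1, -1.2]
finger_gap: 0.0278
```

Emit:
carry_out(moves=[-1,0,0,0.002,0,0,0,-1,0,0,0,0,0,0,-1,0,0,0,0,0,0,-1,0,0,0,0,0,0,-1,0,0,0,0,0,0])

```text
clock: 13.9
tcp_pos: [0.5461, -0.316, 0.1739]
orientation: [0.007, 0.704, 0.71, 0.002]
wrist_force: [0.4, 0.4, -2.1]
finger_gap: 0.0275
```

Emit:
carry_out(moves=[-1,0,-0.008,0,0.7,0.3,0.4,-1,0,0,0.004,0,0,0,-1,0,0,0.003,0,0,0,-1,0,0,0.002,0,0,0,-1,0,0,0,0,0,0])

```text
clock: 14.52
tcp_pos: [0.5372, -0.3163, 0.1641]
orientation: [0.001, 0.707, 0.708, -0.001]
wrist_force: [0.8, 0.8, -2.2]
finger_gap: 0.0276
```

Emit:
carry_out(moves=[-1,0,0,0.0015,0,0,0,-1,0,0,0.001,0,0,0,-1,0,0,0.0005,0,0,0,-1,0,0,0.0005,0,0,0,-1,0,0,0,0,0,0])

```text
clock: 15.15
tcp_pos: [0.5376, -0.3164, 0.1611]
orientation: [0.001, 0.707, 0.708, -0.001]
wrist_force: [-0.3, -1.0, -2.2]
finger_gap: 0.0277
```

Emit:
carry_out(moves=[-1,0,0,0.0008,0,0,0,-1,0,0,0.0004,0,0,0,-1,0,0,0,0,0,0,0,0,0,0,0,0,0,0.6,0,0,0,0,0,0])

```text
clock: 15.78
tcp_pos: [0.538, -0.3167, 0.1607]
orientation: [0.002, 0.707, 0.708, -0.0]
wrist_force: [-1.2, 0.6, 0.9]
finger_gap: 0.0594
```

Emit:
carry_out(moves=[0.6,0,0,0,0,0,0,0.6,0,0,-0.025,0,0,0,0.6,0,0,-0.03,0,0,0,0.6,0,0,-0.03,0,0,0,0.6,0,0,-0.02,0,0,0])

```text
clock: 16.4
tcp_pos: [0.5369, -0.3158, 0.2657]
orientation: [-0.0, 0.707, 0.708, -0.001]
wrist_force: [0.7, 0.0, 0.4]
finger_gap: 0.0684
```

Emit:
carry_out(moves=[0.6,0.03,0.01,0,0,0,0,0.6,0.05,0.016,0,0,0,0,0.6,0.05,0.016,0,0,0,0,0.6,0.05,0.016,0,0,0,0,0.6,0.05,0.016,0,0,0,0])

```text
clock: 17.02
tcp_pos: [0.614, -0.0853, 0.2676]
orientation: [0.003, 0.71, 0.704, -0.0]
wrist_force: [1.0, 0.3, 0.3]
finger_gap: 0.0683
```

Emit:
carry_out(moves=[0.6,0.05,0.014,0,0,0,0,0.6,0.04,0.012,0,0,0,0,0.6,0.02,0.005,0,0,0,0,0.6,0,0,0,0,0,0,0.6,0,0,0,0,0,0])

```text
clock: 17.65
tcp_pos: [0.6471, 0.0304, 0.2667]
orientation: [0.003, 0.708, 0.706, -0.0]
wrist_force: [-0.8, -1.3, 0.6]
finger_gap: 0.0686
```

Emit:
carry_out(moves=[0.6,0.0145,0,0.0,0.2,0.2,0,0.6,0,0,0.02,0,0,0,0.6,0,0,0.035,0,0,0,0.6,0,0,0.025,0,0,0,0.6,0,0,0.01,0,0,0])

```text
clock: 18.27
tcp_pos: [0.6478, 0.0416, 0.1767]
orientation: [0.002, 0.711, 0.703, 0.001]
wrist_force: [-0.0, -0.4, 0.1]
finger_gap: 0.0683
```

Emit:
carry_out(moves=[0.6,0.0035,0,0.007,0,0,0,0.6,0,0,0.001,0,0,0,-1,0,0,0,0,0,0,-1,0,0,0,0,0,0,-1,0,0,0,0,0,0])

```text
clock: 18.9
tcp_pos: [0.6491, 0.0448, 0.171]
orientation: [0.003, 0.711, 0.703, 0.002]
wrist_force: [-0.7, -0.4, -1.9]
finger_gap: 0.0277
```

Emit:
carry_out(moves=[-1,0,0,-0.01,0,0,0,-1,0,0,-0.025,0,0,0,-1,0,0,-0.03,0,0,0,-1,0,0,-0.03,0,0,0,-1,0,0,-0.012,0,0,0])

```text
clock: 19.52
tcp_pos: [0.6471, 0.045, 0.2815]
orientation: [0.002, 0.711, 0.703, 0.001]
wrist_force: [1.1, -1.7, -0.9]
finger_gap: 0.0277
```

Emit:
carry_out(moves=[-1,-0.012,-0.001,0,0,0,0,-1,-0.025,-0.002,0,0,0,0,-1,-0.04,-0.003,0,0,0,0,-1,-0.045,-0.003,0,0,0,0,-1,-0.045,-0.003,0,0,0,0])

```text
clock: 20.15
tcp_pos: [0.6314, -0.1253, 0.2766]
orientation: [-0.0, 0.709, 0.705, -0.001]
wrist_force: [0.5, 0.6, -1.2]
finger_gap: 0.0274
```

Emit:
carry_out(moves=[-1,-0.045,-0.002,0,0,0,0,-1,-0.045,-0.002,0,0,0,0,-1,-0.04,0,0,0,0,0,-1,-0.025,0,0,0,0,0,-1,-0.01,0,0,0,0,0])

```text
clock: 20.78
tcp_pos: [0.6208, -0.3006, 0.268]
orientation: [-0.006, 0.712, 0.703, -0.003]
wrist_force: [0.3, 1.1, -1.2]
finger_gap: 0.0277
```

Emit:
carry_out(moves=[-1,0,0,0,0,0,0,-1,0,0,0,0,0,0,-1,0,0,0,0,0,0,-1,0,0,0,0,0,0,-1,0,0,0,0,0,0])

```text
clock: 21.4
tcp_pos: [0.6217, -0.2962, 0.2683]
orientation: [-0.007, 0.71, 0.704, -0.002]
wrist_force: [0.1, -0.5, -1.6]
finger_gap: 0.0276
```

Emit:
carry_out(moves=[-1,-0.018,0,0,-0.4,-0.2,-0.3,-1,0,0,0.025,0,0,0,-1,0,0,0.035,0,0,0,-1,0,0,0.025,0,0,0,-1,0,0,0.008,0,0,0])

```text
clock: 22.02
tcp_pos: [0.6219, -0.3204, 0.1747]
orientation: [0.001, 0.708, 0.706, -0.001]
wrist_force: [0.7, -0.3, -2.1]
finger_gap: 0.0278
```

Emit:
carry_out(moves=[-1,0,0,0.002,0,0,0,-1,0,0,0,0,0,0,-1,0,0,0,0,0,0,-1,0,0,0,0,0,0,-1,0,0,0,0,0,0])

```text
clock: 22.65
tcp_pos: [0.6232, -0.3225, 0.1762]
orientation: [0.004, 0.708, 0.706, -0.001]
wrist_force: [0.0, -0.3, -2.1]
finger_gap: 0.0272
```

Emit:
carry_out(moves=[-1,0.004,-0.001,0.004,0.2,0.2,0,-1,0,0,0.004,0,0,0,-1,0,0,0.003,0,0,0,-1,0,0,0.001,0,0,0,-1,0,0,0,0,0,0])

```text
clock: 23.28
tcp_pos: [0.6221, -0.3179, 0.163]
orientation: [0.001, 0.708, 0.706, -0.001]
wrist_force: [0.3, -0.5, -1.5]
finger_gap: 0.0276
```

Emit:
carry_out(moves=[-1,0,0,0.0008,0,0,0,-1,0,0,0.0006,0,0,0,-1,0,0,0,0,0,0,0,0,0,0,0,0,0,0.6,0,0,0,0,0,0])

```text
clock: 23.9
tcp_pos: [0.6227, -0.3184, 0.1628]
orientation: [0.002, 0.708, 0.706, -0.001]
wrist_force: [0.7, 0.7, 0.6]
finger_gap: 0.0591
```

Emit:
carry_out(moves=[0.6,0,0,0,0,0,0,0.6,0,0,-0.025,0,0,0,0.6,0,0,-0.03,0,0,0,0.6,0,0,-0.03,0,0,0,0.6,0,0,-0.02,0,0,0])

```text
clock: 24.52
tcp_pos: [0.6216, -0.3174, 0.2688]
orientation: [0.0, 0.708, 0.706, -0.001]
wrist_force: [-0.2, -0.2, 0.0]
finger_gap: 0.0684
```

Emit:
carry_out(moves=[0.6,0.03,0.001,0,0,0,0,0.6,0.05,0.004,0,0,0,0,0.6,0.05,0.004,0,0,0,0,0.6,0.05,0.004,0,0,0,0,0.6,0.05,0.004,0,0,0,0])

```text
clock: 25.15
tcp_pos: [0.6415, -0.0871, 0.2709]
orientation: [0.004, 0.711, 0.703, 0.0]
wrist_force: [0.4, -0.5, -0.0]
finger_gap: 0.0685
```

Emit:
carry_out(moves=[0.6,0.045,0.002,0,0,0,0,0.6,0.02,0,0,0,0,0,0.6,0,0,0,0,0,0,0.6,0,0,0,0,0,0,0.6,0,0,0,0,0,0])

```text
clock: 25.78
tcp_pos: [0.6445, -0.0191, 0.2713]
orientation: [0.005, 0.71, 0.704, 0.0]
wrist_force: [-1.2, 0.9, 0.3]
finger_gap: 0.0684
```

Run:
```python
from h import *
snap('scene','s2',None,1.25)
```

```text
(no output)
```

View pics/s2.png

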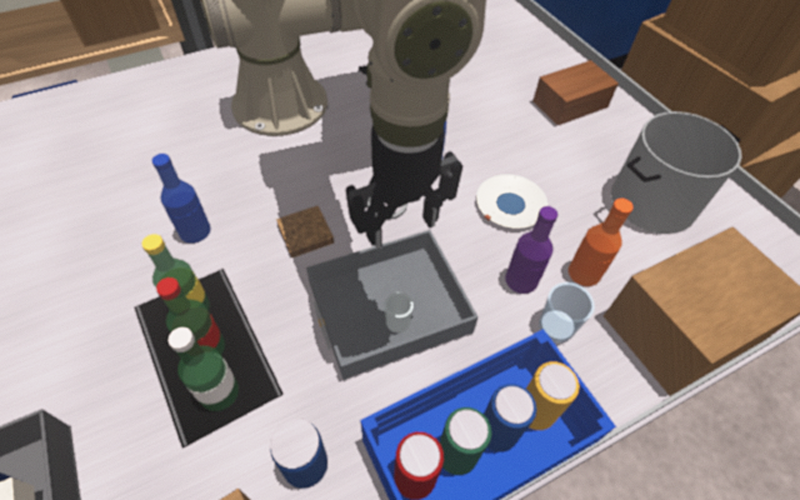

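All three bottles stand upright in a row on the mat, and the glass is untouched at (400,305). Now the glass.

Emit:
carry_out(moves=[0.6,0.0027,-0.005,0,0.3,0.3,-0.3,0.6,0,0,0.035,0,0,0,0.6,0,0,0.045,0,0,0,0.6,0,0,0.045,0,0,0,0.6,0,0,0.03,0,0,0])

```text
clock: 26.45
tcp_pos: [0.6415, -0.0206, 0.116]
orientation: [0.004, 0.71, 0.704, 0.003]
wrist_force: [-0.0, -0.2, -0.3]
finger_gap: 0.0683
```

Emit:
carry_out(moves=[0.6,0.004,-0.0025,0.01,0.4,0,0,0.6,0,0,0.02,0,0,0,0.6,0,0,0.015,0,0,0,0.6,0,0,0.008,0,0,0,0.6,0,0,0.003,0,0,0])

```text
clock: 27.08
tcp_pos: [0.6385, -0.0172, 0.0589]
orientation: [0.001, 0.711, 0.704, -0.0]
wrist_force: [0.1, -0.4, 0.5]
finger_gap: 0.0684
```

Emit:
carry_out(moves=[0.6,0.001,0,0.004,0,0,0,0.6,0,0,0,0,0,0,-1,0,0,0,0,0,0,-1,0,0,0,0,0,0,-1,0,0,0,0,0,0], squeeze=25)

```text
clock: 27.7
tcp_pos: [0.6397, -0.0162, 0.0566]
orientation: [0.002, 0.711, 0.704, 0.001]
wrist_force: [0.0, 0.3, -0.3]
finger_gap: 0.044
```

Emit:
carry_out(moves=[-1,0,0,-0.008,0,0,0,-1,0,0,-0.025,0,0,0,-1,0,0,-0.035,0,0,0,-1,0,0,-0.03,0,0,0,-1,0,0,-0.012,0,0,0])

```text
clock: 28.32
tcp_pos: [0.6379, -0.0158, 0.1692]
orientation: [0.0, 0.711, 0.704, -0.001]
wrist_force: [-0.6, 0.6, -1.6]
finger_gap: 0.044
```

Emit:
carry_out(moves=[-1,0.015,-0.0065,0,0,0,0,-1,0.03,-0.013,0,0,0,0,-1,0.04,-0.017,0,0,0,0,-1,0.04,-0.017,0,0,0,0,-1,0.04,-0.017,0,0,0,0])

```text
clock: 28.95
tcp_pos: [0.5639, 0.1547, 0.1636]
orientation: [-0.003, 0.712, 0.702, -0.003]
wrist_force: [0.2, 0.3, -1.5]
finger_gap: 0.0441
```

Emit:
carry_out(moves=[-1,0.04,-0.017,0,0,0,0,-1,0.04,-0.017,0,0,0,0,-1,0.03,-0.013,0,0,0,0,-1,0.02,-0.009,0,0,0,0,-1,0,0,0,0,0,0])

```text
clock: 29.58
tcp_pos: [0.4967, 0.2946, 0.1558]
orientation: [-0.007, 0.709, 0.705, -0.009]
wrist_force: [-0.2, -0.5, -0.9]
finger_gap: 0.0446
```

Run:
```python
from h import *
for cam,f,box in(('top','t0',(155,175,235,250)),('scene','s0',(375,135,445,190))):
    im=np.load(f'pics/{f}.npy').astype(int);x0,y0,x1,y1=box;c=im[y0:y1,x0:x1]
    b=((c[...,2]-c[...,0])>40).astype(np.uint8)
    (cs,_)=cv2.findContours(b,0,1);k=max(cs,key=cv2.contourArea);(cx,cy),ax,_=cv2.fitEllipse(k)
    print(cam,'patch',cx+x0,cy+y0,ax,ray(cam,cx+x0,cy+y0,.006)[:2])
    w=(c.min(2)>(205 if cam=='top' else 195)).astype(np.uint8)
    (cs,_)=cv2.findContours(w,0,1);k=max(cs,key=cv2.contourArea);h=cv2.convexHull(k);(cx,cy),ax,_=cv2.fitEllipse(h)
    print('rim',cx+x0,cy+y0,ax,ray(cam,cx+x0,cy+y0,.016)[:2])
```

```text
top patch 193.7459487915039 211.39456176757812 (22.677480697631836, 23.591978073120117) [0.4995914  0.31111034]Traceback (most recent call last):
  File "<stdin>", line 8, in <module>
ValueError: max() iterable argument is empty
```

Emit:
carry_out(moves=[-1,0.0155,0.003,0,-1,0.1,-0.2,-1,0,0,0.02,0,0,0,-1,0,0,0.03,0,0,0,-1,0,0,0.02,0,0,0,-1,0,0,0.008,0,0,0])

```text
clock: 30.2
tcp_pos: [0.5002, 0.3116, 0.074]
orientation: [-0.0, 0.709, 0.706, -0.001]
wrist_force: [-0.1, 0.6, -0.9]
finger_gap: 0.0438
```

Emit:
carry_out(moves=[-1,0,0,0.002,0,0,0,-1,0,0,0,0,0,0,-1,0,0,0,0,0,0,-1,0,0,0,0,0,0,-1,0,0,0,0,0,0])

```text
clock: 30.82
tcp_pos: [0.5019, 0.3121, 0.074]
orientation: [0.0, 0.709, 0.705, 0.001]
wrist_force: [0.8, -0.0, -1.3]
finger_gap: 0.0441
```

Emit:
carry_out(moves=[-1,-0.002,-0.003,0.006,0,0,0,-1,0,0,0.008,0,0,0,-1,0,0,0.004,0,0,0,-1,0,0,0.002,0,0,0,-1,0,0,0,0,0,0])

```text
clock: 31.45
tcp_pos: [0.4983, 0.3099, 0.0522]
orientation: [0.0, 0.709, 0.705, 0.001]
wrist_force: [-1.2, -1.1, -0.6]
finger_gap: 0.0444
```

Emit:
carry_out(moves=[-1,0,0,0.001,0,0,0,-1,0,0,0.001,0,0,0,-1,0,0,0.0005,0,0,0,-1,0,0,0,0,0,0,-1,0,0,0,0,0,0])

```text
clock: 32.08
tcp_pos: [0.4987, 0.3101, 0.05]
orientation: [0.0, 0.709, 0.705, 0.001]
wrist_force: [-0.8, 0.3, -1.3]
finger_gap: 0.0438
```

Emit:
carry_out(moves=[-1,0,0,0.0006,0,0,0,-1,0,0,0.0004,0,0,0,-1,0,0,0,0,0,0,0.4,0,0,0,0,0,0,0.6,0,0,0,0,0,0])

```text
clock: 32.7
tcp_pos: [0.4992, 0.3103, 0.0496]
orientation: [0.0, 0.709, 0.705, 0.002]
wrist_force: [-0.1, 0.0, -0.1]
finger_gap: 0.0684
```

Emit:
carry_out(moves=[0.6,0,0,0,0,0,0,0.6,0,0,-0.02,0,0,0,0.6,0,0,-0.04,0,0,0,0.6,0,0,-0.05,0,0,0,0.6,0,0,-0.05,0,0,0])

```text
clock: 33.33
tcp_pos: [0.4959, 0.3087, 0.2085]
orientation: [-0.001, 0.709, 0.705, -0.003]
wrist_force: [0.4, -0.8, 0.7]
finger_gap: 0.0681
```

Emit:
carry_out(moves=[0.6,0,0,-0.05,0,0,0,0.6,-0.03,0.006,0,0,0,0,0.6,-0.05,0.01,0,0,0,0,0.6,-0.055,0.011,0,0,0,0,0.6,-0.055,0.011,0,0,0,0])

```text
clock: 33.95
tcp_pos: [0.5367, 0.1188, 0.2666]
orientation: [0.001, 0.706, 0.708, 0.003]
wrist_force: [0.3, 0.2, -0.0]
finger_gap: 0.068
```

Run:
```python
from h import *
snap('scene','s3',(340,110,480,220),5)
```

```text
(no output)
```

View pics/s3.png

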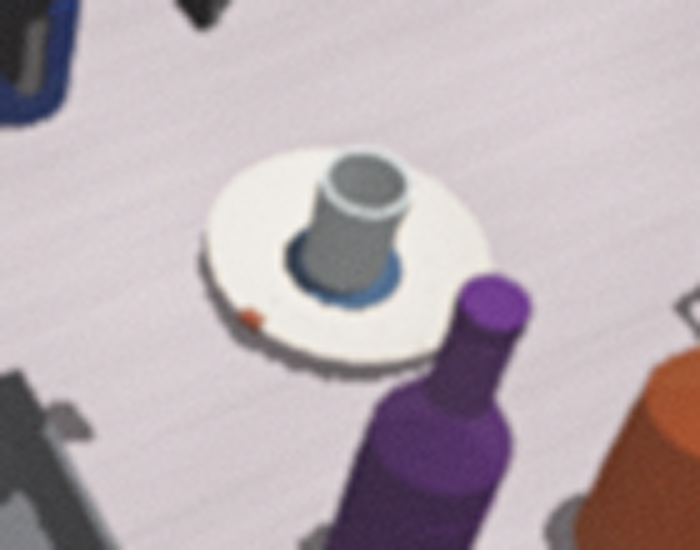

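The glass stands upright on the saucer's blue patch, foot about (350,268) against patch (344,267). Next, return white from the mat.

Emit:
carry_out(moves=[0.6,-0.055,0.011,0,0,0,0,0.6,-0.055,0.011,0,0,0,0,0.6,-0.055,0.011,0,0,0,0,0.6,-0.055,0.011,0,0,0,0,0.6,-0.055,0.011,0,0,0,0])

```text
clock: 34.62
tcp_pos: [0.5936, -0.1671, 0.2682]
orientation: [0.004, 0.707, 0.707, 0.003]
wrist_force: [0.7, 0.4, 0.2]
finger_gap: 0.0683
```

Emit:
carry_out(moves=[0.6,-0.055,0.011,0,0,0,0,0.6,-0.045,0.009,0,0,0,0,0.6,-0.02,0.004,0,0,0,0,0.6,0,0,0,0,0,0,0.6,0,0,0,0,0,0])

```text
clock: 35.25
tcp_pos: [0.6179, -0.2944, 0.2665]
orientation: [0.003, 0.709, 0.705, 0.003]
wrist_force: [-0.5, 0.2, 0.2]
finger_gap: 0.0681
```

Emit:
carry_out(moves=[0.6,-0.024,0.0045,0,0.4,0,-0.2,0.6,0,0,0.02,0,0,0,0.6,0,0,0.035,0,0,0,0.6,0,0,0.025,0,0,0,0.6,0,0,0.01,0,0,0])

```text
clock: 35.88
tcp_pos: [0.6242, -0.3106, 0.1784]
orientation: [0.002, 0.705, 0.71, 0.001]
wrist_force: [0.1, 0.0, 0.5]
finger_gap: 0.0684
```

Emit:
carry_out(moves=[0.6,-0.0075,-0.0015,0.008,0.2,0,0.2,0.6,0,0,0.004,0,0,0,0.6,0,0,0.002,0,0,0,0.6,0,0,0,0,0,0,0.6,0,0,0,0,0,0])

```text
clock: 36.5
tcp_pos: [0.624, -0.3179, 0.1668]
orientation: [0.003, 0.705, 0.709, 0.0]
wrist_force: [-0.3, 0.6, -0.4]
finger_gap: 0.0685
```

Emit:
carry_out(moves=[0.6,-0.0005,-0.0015,0.003,0.2,0.2,0,0.6,0,0,0.001,0,0,0,-1,0,0,0,0,0,0,-1,0,0,0,0,0,0,-1,0,0,0,0,0,0], squeeze=30)

```text
clock: 37.12
tcp_pos: [0.6226, -0.3186, 0.163]
orientation: [0.001, 0.705, 0.709, 0.0]
wrist_force: [0.3, 1.0, -0.1]
finger_gap: 0.0277
```

Emit:
carry_out(moves=[-1,0,0,-0.01,0,0,0,-1,0,0,-0.03,0,0,0,-1,0,0,-0.035,0,0,0,-1,0,0,-0.03,0,0,0,-1,0,0,-0.012,0,0,0])

```text
clock: 37.75
tcp_pos: [0.6213, -0.3177, 0.2824]
orientation: [-0.002, 0.705, 0.709, -0.0]
wrist_force: [1.0, 0.3, -1.0]
finger_gap: 0.028
```

Emit:
carry_out(moves=[-1,0.012,0.001,0,0,0,0,-1,0.025,0.002,0,0,0,0,-1,0.04,0.003,0,0,0,0,-1,0.045,0.003,0,0,0,0,-1,0.045,0.003,0,0,0,0])

```text
clock: 38.38
tcp_pos: [0.6306, -0.1425, 0.2767]
orientation: [-0.006, 0.707, 0.708, -0.001]
wrist_force: [1.2, -0.3, -2.0]
finger_gap: 0.0275
```

Emit:
carry_out(moves=[-1,0.045,0.003,0,0,0,0,-1,0.045,0.003,0,0,0,0,-1,0.04,0.002,0,0,0,0,-1,0.03,0.002,0,0,0,0,-1,0.01,0,0,0,0,0])

```text
clock: 39.0
tcp_pos: [0.6327, 0.0462, 0.2709]
orientation: [-0.012, 0.703, 0.711, -0.004]
wrist_force: [0.3, -0.1, -1.1]
finger_gap: 0.0282
```

Emit:
carry_out(moves=[-1,0,0,0,0,0,0,-1,0,0,0,0,0,0,-1,0,0,0,0,0,0,-1,0,0,0,0,0,0,-1,0,0,0,0,0,0])

```text
clock: 39.62
tcp_pos: [0.6316, 0.0442, 0.2696]
orientation: [-0.013, 0.703, 0.711, -0.005]
wrist_force: [-0.7, -0.0, -1.1]
finger_gap: 0.0275
```

Emit:
carry_out(moves=[-1,0,0.0175,0,-1.1,-0.5,0.5,-1,0,0,0.02,0,0,0,-1,0,0,0.03,0,0,0,-1,0,0,0.025,0,0,0,-1,0,0,0.008,0,0,0])

```text
clock: 40.25
tcp_pos: [0.6555, 0.0433, 0.1853]
orientation: [0.001, 0.708, 0.706, 0.001]
wrist_force: [-0.7, 0.0, -1.2]
finger_gap: 0.0276
```

Emit:
carry_out(moves=[-1,0,0,0.001,0,0,0,-1,0,0,0,0,0,0,-1,0,0,0,0,0,0,-1,0,0,0,0,0,0,-1,0,0,0,0,0,0])

```text
clock: 40.88
tcp_pos: [0.658, 0.0432, 0.1875]
orientation: [0.004, 0.708, 0.706, 0.003]
wrist_force: [-0.5, -0.9, -1.4]
finger_gap: 0.0279
```

Emit:
carry_out(moves=[-1,0.0016,-0.009,0.002,0.5,0.1,0,-1,0,0,0.005,0,0,0,-1,0,0,0.003,0,0,0,-1,0,0,0.001,0,0,0,-1,0,0,0,0,0,0])

```text
clock: 41.5
tcp_pos: [0.6481, 0.045, 0.1755]
orientation: [-0.001, 0.708, 0.706, 0.0]
wrist_force: [0.5, -0.3, -1.5]
finger_gap: 0.0273
```

Emit:
carry_out(moves=[-1,0,0,0.0015,0,0,0,-1,0,0,0.001,0,0,0,-1,0,0,0.0005,0,0,0,-1,0,0,0.0005,0,0,0,-1,0,0,0,0,0,0])

```text
clock: 42.12
tcp_pos: [0.6485, 0.045, 0.1722]
orientation: [-0.0, 0.708, 0.706, 0.001]
wrist_force: [-0.2, 0.1, -1.2]
finger_gap: 0.0279
```

Emit:
carry_out(moves=[-1,0,0,0.0008,0,0,0,-1,0,0,0.0004,0,0,0,-1,0,0,0,0,0,0,0,0,0,0,0,0,0,0.6,0,0,0,0,0,0])

```text
clock: 42.75
tcp_pos: [0.6491, 0.0449, 0.1719]
orientation: [0.001, 0.708, 0.706, 0.001]
wrist_force: [0.1, 0.1, 0.3]
finger_gap: 0.0593
```

Emit:
carry_out(moves=[0.6,0,0,0,0,0,0,0.6,0,0,-0.025,0,0,0,0.6,0,0,-0.03,0,0,0,0.6,0,0,-0.03,0,0,0,0.6,0,0,-0.01,0,0,0])

```text
clock: 43.38
tcp_pos: [0.6479, 0.0448, 0.2675]
orientation: [-0.001, 0.708, 0.706, 0.0]
wrist_force: [0.4, 0.6, -0.3]
finger_gap: 0.0684
```

Emit:
carry_out(moves=[0.6,-0.03,-0.009,0,0,0,0,0.6,-0.05,-0.015,0,0,0,0,0.6,-0.05,-0.015,0,0,0,0,0.6,-0.05,-0.015,0,0,0,0,0.6,-0.05,-0.015,0,0,0,0])

```text
clock: 44.0
tcp_pos: [0.578, -0.187, 0.2636]
orientation: [-0.002, 0.705, 0.709, 0.0]
wrist_force: [0.1, 0.3, 0.8]
finger_gap: 0.0682
```

Emit:
carry_out(moves=[0.6,-0.05,-0.015,0,0,0,0,0.6,-0.045,-0.014,0,0,0,0,0.6,-0.02,-0.006,0,0,0,0,0.6,0,0,0,0,0,0,0.6,0,0,0,0,0,0])

```text
clock: 44.62
tcp_pos: [0.5404, -0.3072, 0.2589]
orientation: [-0.005, 0.706, 0.708, 0.0]
wrist_force: [0.5, -0.1, 0.6]
finger_gap: 0.0684
```

Emit:
carry_out(moves=[0.6,-0.0095,-0.0024,0,-0.3,-0.4,0.1,0.6,0,0,0.02,0,0,0,0.6,0,0,0.035,0,0,0,0.6,0,0,0.02,0,0,0,0.6,0,0,0.008,0,0,0])

```text
clock: 45.25
tcp_pos: [0.5412, -0.3132, 0.1759]
orientation: [0.003, 0.704, 0.71, -0.0]
wrist_force: [1.0, 0.0, 0.7]
finger_gap: 0.0683
```

Emit:
carry_out(moves=[0.6,-0.0035,-0.004,0.008,0.2,0.2,0.3,0.6,0,0,0.004,0,0,0,0.6,0,0,0.001,0,0,0,0.6,0,0,0,0,0,0,0.6,0,0,0,0,0,0])

```text
clock: 45.88
tcp_pos: [0.5383, -0.3172, 0.1644]
orientation: [0.002, 0.705, 0.709, -0.0]
wrist_force: [1.1, 0.6, -0.1]
finger_gap: 0.0684
```

Emit:
carry_out(moves=[0.6,0.0005,-0.0008,0.003,0.1,0.1,0,0.6,0,0,0.001,0,0,0,-1,0,0,0,0,0,0,-1,0,0,0,0,0,0,-1,0,0,0,0,0,0])

```text
clock: 46.5
tcp_pos: [0.5377, -0.3167, 0.1606]
orientation: [0.001, 0.705, 0.709, 0.0]
wrist_force: [-0.8, -0.4, 0.6]
finger_gap: 0.0275
```

Emit:
carry_out(moves=[-1,0,0,-0.01,0,0,0,-1,0,0,-0.03,0,0,0,-1,0,0,-0.035,0,0,0,-1,0,0,-0.03,0,0,0,-1,0,0,-0.012,0,0,0])

```text
clock: 47.12
tcp_pos: [0.5362, -0.3157, 0.2801]
orientation: [-0.002, 0.706, 0.709, -0.0]
wrist_force: [0.2, -0.5, -2.4]
finger_gap: 0.0277
```

Emit:
carry_out(moves=[-1,0.012,0.005,0,0,0,0,-1,0.025,0.011,0,0,0,0,-1,0.035,0.016,0,0,0,0,-1,0.04,0.018,0,0,0,0,-1,0.04,0.018,0,0,0,0])

```text
clock: 47.75
tcp_pos: [0.6037, -0.1588, 0.2742]
orientation: [-0.006, 0.707, 0.707, -0.001]
wrist_force: [-0.2, -0.3, -1.9]
finger_gap: 0.028
```

Emit:
carry_out(moves=[-1,0.035,0.016,0,0,0,0,-1,0.025,0.011,0,0,0,0,-1,0.01,0.005,0,0,0,0,-1,0,0,0,0,0,0,-1,0,0,0,0,0,0])

```text
clock: 48.38
tcp_pos: [0.6346, -0.0802, 0.2671]
orientation: [-0.011, 0.705, 0.709, -0.004]
wrist_force: [0.2, -0.3, -1.7]
finger_gap: 0.0273
```

Emit:
carry_out(moves=[-1,-0.0065,-0.006,0,-0.9,-0.4,0.3,-1,0,0,0.02,0,0,0,-1,0,0,0.03,0,0,0,-1,0,0,0.02,0,0,0,-1,0,0,0.006,0,0,0])

```text
clock: 49.0
tcp_pos: [0.6267, -0.0939, 0.1905]
orientation: [-0.001, 0.711, 0.704, -0.001]
wrist_force: [0.0, 0.2, -1.5]
finger_gap: 0.0275
```

Emit:
carry_out(moves=[-1,0,0,0.001,0,0,0,-1,0,0,0,0,0,0,-1,0,0,0,0,0,0,-1,0,0,0,0,0,0,-1,0,0,0,0,0,0])

```text
clock: 49.62
tcp_pos: [0.6278, -0.0956, 0.1924]
orientation: [0.001, 0.711, 0.703, 0.0]
wrist_force: [0.2, -0.3, -2.3]
finger_gap: 0.0279
```

Emit:
carry_out(moves=[-1,0.0085,0.0045,0.003,0,0,-0.3,-1,0,0,0.008,0,0,0,-1,0,0,0.004,0,0,0,-1,0,0,0.002,0,0,0,-1,0,0,0,0,0,0])

```text
clock: 50.25
tcp_pos: [0.6325, -0.086, 0.1736]
orientation: [0.0, 0.709, 0.705, -0.0]
wrist_force: [-0.2, -0.5, -2.1]
finger_gap: 0.0275
```

Emit:
carry_out(moves=[-1,-0.0008,-0.0005,0.001,0,0,0,-1,0,0,0.001,0,0,0,-1,0,0,0.0008,0,0,0,-1,0,0,0.0005,0,0,0,-1,0,0,0,0,0,0])

```text
clock: 50.88
tcp_pos: [0.6322, -0.0872, 0.1706]
orientation: [0.001, 0.709, 0.705, 0.0]
wrist_force: [-0.3, -0.2, -1.8]
finger_gap: 0.0277
```

Emit:
carry_out(moves=[-1,0,0,0.0008,0,0,0,-1,0,0,0.0004,0,0,0,-1,0,0,0,0,0,0,0,0,0,0,0,0,0,0.6,0,0,0,0,0,0])

```text
clock: 51.5
tcp_pos: [0.6327, -0.0874, 0.1703]
orientation: [0.002, 0.709, 0.705, 0.001]
wrist_force: [-0.0, 0.4, 0.2]
finger_gap: 0.0596
```

Emit:
carry_out(moves=[0.6,0,0,0,0,0,0,0.6,0,0,-0.025,0,0,0,0.6,0,0,-0.03,0,0,0,0.6,0,0,-0.03,0,0,0,0.6,0,0,-0.01,0,0,0])

```text
clock: 52.12
tcp_pos: [0.6319, -0.0871, 0.2669]
orientation: [0.001, 0.709, 0.705, 0.0]
wrist_force: [-0.6, -0.1, -1.0]
finger_gap: 0.068
```

Emit:
carry_out(moves=[0.6,-0.025,-0.019,0,0,0,0,0.6,-0.045,-0.035,0,0,0,0,0.6,-0.045,-0.035,0,0,0,0,0.6,-0.045,-0.035,0,0,0,0,0.6,-0.035,-0.028,0,0,0,0])

```text
clock: 52.75
tcp_pos: [0.4772, -0.2837, 0.2634]
orientation: [0.0, 0.706, 0.708, 0.0]
wrist_force: [0.4, -0.0, 1.0]
finger_gap: 0.0688
```

Emit:
carry_out(moves=[0.6,-0.02,-0.016,0,0,0,0,0.6,0,0,0,0,0,0,0.6,0,0,0,0,0,0,0.6,0,0,0,0,0,0,0.6,0,0,0,0,0,0])

```text
clock: 53.38
tcp_pos: [0.4592, -0.3045, 0.2608]
orientation: [-0.001, 0.707, 0.707, 0.0]
wrist_force: [0.1, -0.4, -0.2]
finger_gap: 0.0682
```

Emit:
carry_out(moves=[0.6,-0.0145,-0.008,0,0,0,0,0.6,0,0,0.02,0,0,0,0.6,0,0,0.035,0,0,0,0.6,0,0,0.02,0,0,0,0.6,0,0,0.008,0,0,0])

```text
clock: 54.0
tcp_pos: [0.4515, -0.3223, 0.177]
orientation: [0.001, 0.707, 0.708, -0.0]
wrist_force: [0.0, -0.3, 0.3]
finger_gap: 0.0682
```

Emit:
carry_out(moves=[0.6,0.0033,0.001,0.008,0,0,0,0.6,0,0,0.006,0,0,0,0.6,0,0,0.002,0,0,0,0.6,0,0,0,0,0,0,0.6,0,0,0,0,0,0])

```text
clock: 54.62
tcp_pos: [0.4533, -0.32, 0.1619]
orientation: [0.002, 0.707, 0.708, -0.0]
wrist_force: [0.2, -0.3, 0.2]
finger_gap: 0.0686
```

Emit:
carry_out(moves=[0.6,0.001,-0.0012,0.002,0.1,0.1,0,0.6,0,0,0.0005,0,0,0,-1,0,0,0,0,0,0,-1,0,0,0,0,0,0,-1,0,0,0,0,0,0])

```text
clock: 55.25
tcp_pos: [0.4524, -0.3192, 0.1599]
orientation: [0.002, 0.707, 0.708, -0.0]
wrist_force: [-0.1, 0.4, 0.2]
finger_gap: 0.0279
```

Emit:
carry_out(moves=[-1,0,0,-0.01,0,0,0,-1,0,0,-0.03,0,0,0,-1,0,0,-0.035,0,0,0,-1,0,0,-0.03,0,0,0,-1,0,0,-0.012,0,0,0])

```text
clock: 55.88
tcp_pos: [0.4509, -0.3179, 0.2798]
orientation: [-0.001, 0.707, 0.708, -0.0]
wrist_force: [-0.3, -0.2, -2.2]
finger_gap: 0.0276
```

Emit:
carry_out(moves=[-1,0.012,0.0045,0,0,0,0,-1,0.025,0.0095,0,0,0,0,-1,0.035,0.013,0,0,0,0,-1,0.04,0.015,0,0,0,0,-1,0.04,0.015,0,0,0,0])

```text
clock: 56.5
tcp_pos: [0.5075, -0.1606, 0.2743]
orientation: [-0.004, 0.709, 0.706, -0.001]
wrist_force: [1.0, 0.1, -1.6]
finger_gap: 0.0274
```

Emit:
carry_out(moves=[-1,0.04,0.015,0,0,0,0,-1,0.035,0.014,0,0,0,0,-1,0.03,0.012,0,0,0,0,-1,0.02,0.008,0,0,0,0,-1,0.01,0.004,0,0,0,0])

```text
clock: 57.12
tcp_pos: [0.5584, -0.0135, 0.2662]
orientation: [-0.011, 0.706, 0.708, -0.004]
wrist_force: [-0.4, 0.8, -1.1]
finger_gap: 0.0274
```

Emit:
carry_out(moves=[-1,0,0,0,0,0,0,-1,0,0,0,0,0,0,-1,0,0,0,0,0,0,-1,0,0,0,0,0,0,-1,0,0,0,0,0,0])

```text
clock: 57.75
tcp_pos: [0.5571, -0.0149, 0.2649]
orientation: [-0.012, 0.707, 0.707, -0.005]
wrist_force: [-0.3, -0.3, -1.9]
finger_gap: 0.0276
```

Emit:
carry_out(moves=[-1,0.006,0.012,0,-1.1,-0.5,0,-1,0,0,0.02,0,0,0,-1,0,0,0.03,0,0,0,-1,0,0,0.02,0,0,0,-1,0,0,0.006,0,0,0])

```text
clock: 58.38
tcp_pos: [0.5737, -0.0078, 0.1884]
orientation: [0.002, 0.707, 0.707, 0.002]
wrist_force: [-0.4, -0.1, -2.1]
finger_gap: 0.0277
```

Emit:
carry_out(moves=[-1,0,0,0.001,0,0,0,-1,0,0,0,0,0,0,-1,0,0,0,0,0,0,-1,0,0,0,0,0,0,-1,0,0,0,0,0,0])

```text
clock: 59.0
tcp_pos: [0.5757, -0.0077, 0.1901]
orientation: [0.004, 0.707, 0.707, 0.003]
wrist_force: [0.2, -0.8, -1.6]
finger_gap: 0.0276
```

Emit:
carry_out(moves=[-1,-0.0022,-0.0005,0.003,0.4,0.1,0,-1,0,0,0.008,0,0,0,-1,0,0,0.004,0,0,0,-1,0,0,0.002,0,0,0,-1,0,0,0,0,0,0])

```text
clock: 59.62
tcp_pos: [0.5749, -0.0102, 0.1713]
orientation: [0.001, 0.707, 0.707, 0.001]
wrist_force: [0.3, -0.4, -1.8]
finger_gap: 0.0279
```

Emit:
carry_out(moves=[-1,0.0002,0,0.001,0,0,0,-1,0,0,0.0008,0,0,0,-1,0,0,0.0005,0,0,0,-1,0,0,0,0,0,0,-1,0,0,0,0,0,0])

```text
clock: 60.25
tcp_pos: [0.5752, -0.0099, 0.1694]
orientation: [0.001, 0.707, 0.707, 0.001]
wrist_force: [0.3, 0.0, -2.4]
finger_gap: 0.0277
```

Emit:
carry_out(moves=[-1,0,0,0.0008,0,0,0,-1,0,0,0.0004,0,0,0,-1,0,0,0,0,0,0,0,0,0,0,0,0,0,0.6,0,0,0,0,0,0])

```text
clock: 60.88
tcp_pos: [0.5758, -0.01, 0.1691]
orientation: [0.002, 0.707, 0.707, 0.002]
wrist_force: [-1.0, -1.0, -0.4]
finger_gap: 0.0592
```

Emit:
carry_out(moves=[0.6,0,0,0,0,0,0,0.6,0,0,-0.025,0,0,0,0.6,0,0,-0.03,0,0,0,0.6,0,0,-0.03,0,0,0,0.6,0,0,-0.02,0,0,0])

```text
clock: 61.5
tcp_pos: [0.5742, -0.0099, 0.2748]
orientation: [-0.0, 0.707, 0.707, 0.0]
wrist_force: [-0.3, 0.4, -1.0]
finger_gap: 0.0682
```

Emit:
carry_out(moves=[0.6,-0.03,-0.02,0,0,0,0,0.6,-0.055,-0.03,0,0,0,0,0.6,-0.055,-0.03,0,0,0,0,0.6,-0.055,-0.03,0,0,0,0,0.6,-0.05,-0.03,0,0,0,0])

```text
clock: 62.12
tcp_pos: [0.4359, -0.2579, 0.277]
orientation: [0.004, 0.704, 0.71, 0.002]
wrist_force: [1.4, -0.6, 0.4]
finger_gap: 0.0685
```

Emit:
carry_out(moves=[0.6,0,0,0,0,0,0,0.6,0,0,0,0,0,0,0.6,0,0,0,0,0,0,0.6,0,0,0,0,0,0,0.6,0,0,0,0,0,0])

```text
clock: 62.75
tcp_pos: [0.4357, -0.2583, 0.2771]
orientation: [0.004, 0.704, 0.71, 0.002]
wrist_force: [0.9, 0.2, 0.6]
finger_gap: 0.0681
```

Run:
```python
from h import *
snap('top','t9',None,1.25); snap('scene','s9',None,1.25)
for n in('t','s'):
    a=np.load(f'pics/{n}0.npy');b=np.load(f'pics/{n}9.npy')
    box=(118,222,270,390,5.7) if n=='t' else(165,305,240,385,4.2)
    y0,y1,x0,x1,s=box
    for nm,f in(('R',lambda c:(c[...,0]>170)&(c[...,1]<70)),('Y',lambda c:(c[...,0]>170)&(c[...,1]>130)&(c[...,2]<80)),('W',lambda c:c.min(2)>195)):
        r=[]
        for im in(a,b):
            m=f(im[y0:y1,x0:x1].astype(int)).astype(np.uint8);k,_,st,ce=cv2.connectedComponentsWithStats(m)
            if k<2: r.append(None);continue
            i=1+st[1:,4].argmax();r.append((ce[i]+[x0,y0],st[i,4]))
        print(n,nm,r)
        if None not in r:
            cam='top' if n=='t' else 'scene';print('  shift mm',1000*(ray(cam,*r[1][0],.203)-ray(cam,*r[0][0],.203))[:2])
```

```text
t R [None, (array([371.5 , 138.75]), np.int32(4))]
t Y [(array([327.83561644, 171.88356164]), np.int32(146)), (array([327.58940397, 170.67549669]), np.int32(151))]
  shift mm [2.36236377 0.52230084]
t W [(array([334., 146.]), np.int32(1)), (array([295.11111111, 132.11111111]), np.int32(9))]
  shift mm [25.97383197 76.80325931]
s R [(array([282.46308725, 217.4295302 ]), np.int32(149)), (array([281.36686391, 217.52662722]), np.int32(169))]
  shift mm [-0.64011884 -1.74231069]
s Y [(array([305.5, 183.3]), np.int32(10)), (array([308., 185.]), np.int32(5))]
  shift mm [5.43977775 2.32732552]
s W [(array([274.36371168, 186.68765534]), np.int32(1207)), (array([354.3023913 , 231.77652174]), np.int32(4600))]
  shift mm [144.49910526  81.13495801]
```

View pics/t9.png

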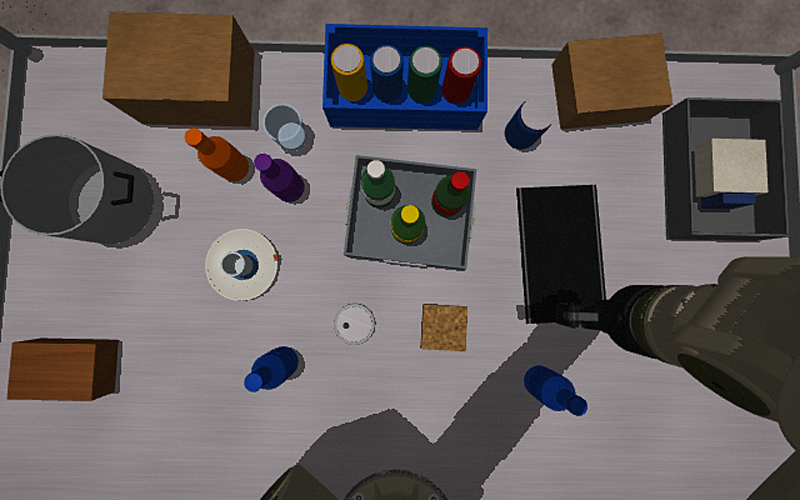

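View pics/s9.png

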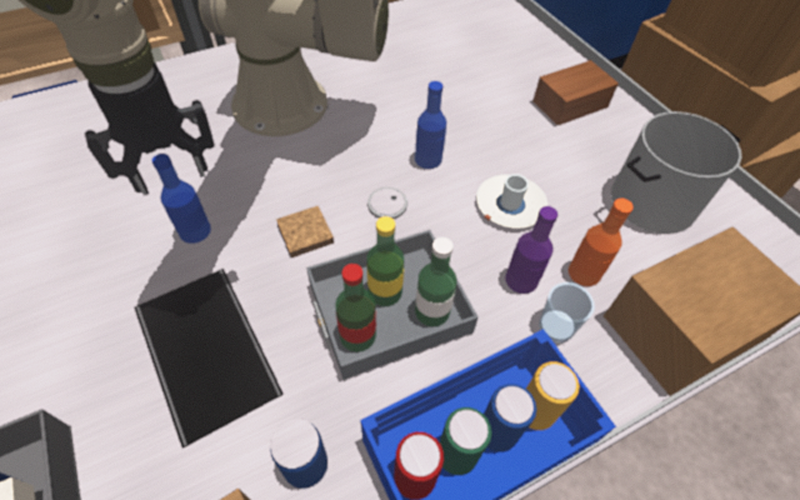

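Everything is in place: white, red and yellow stand at their starting pixels in the bin, to about 2 pixels. The glass is on the saucer's patch, and the lid, tumbler and can are where they were. The arm is clear of everything.

```bash
python3 -c "
from workcell import env
print(env.get_state()['qvel'].round(3)); print(env.hand_in())"
```

```text
[-0.008 -0.     0.001 -0.    -0.002  0.001]
the job is handed in; nothing more can be done
None
```

The job is done and handed in at about 63 s, well inside the 144 s limit. The yellow, red and white bottles went onto the mat in that order. The shot glass then went onto the saucer's blue patch, and white, red and yellow went back to their own spots in the bin.

**Checks that passed:**
- The final top and scene pictures show all three bottles upright in the bin with each colour in its starting place. The glass stands in the middle of the saucer.
- The tin lid, tumbler and can look unmoved by eye. The arm ended clear of everything, with nothing in the gripper.

**Checks that were weaker or failed:**
- **Bottle positions:** my colour comparison of before and after showed yellow's stopper shifted about 2.4 mm (top camera) and red's about 1.9 mm (scene camera). The red top-camera, yellow scene-camera and both white comparisons failed because the colour masks were poor. White's return is therefore confirmed only by the pictures and by the measured tool position matching its original grasp within about 1 mm.
- **Saucer centre:** the fit of the saucer's rim failed. I centred the glass on the blue patch and the rim points I read by eye, which agreed to about 3 mm.

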